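Set out the spindle parts on the layout board

TASK

Set out the spindle parts on the plywood board: lay the ball bearing centred on top of the round flange, the shaft collar upright and centred on top of the bearing, and stand the step pulley, large wheel down, on the drawn circle between flange and pillow block. Lift the screw jar, kept upright, up over the rack's front rail, draw it forward and stand it on the drawn circle in front of the pillow block (the robot's side), leaving the square can standing in the rack. Let go of everything at the end.

Things in the scene. Friction and masses are not known exactly. Their poses are not given: they have to be found in the camera images.
- board: Plywood board, fixed, 12 mm thick. Origin at table height under its middle circle; x away from the robot, y left. It spans x -140 to +55, y -165 to +165 mm. Three alike drawn circles, 72 mm across, at (0, 0), (-90, 105), (-90, -105) mm, on its top (z = 12). Pillow block and flange stand at (0, 105) and (0, -105) mm, either way round.
- block: Grey cast pillow block, fixed on the board: foot 34 mm (x) by 90 mm (y) by 12 mm high, round housing with a bore along x, 62 mm high in all. Origin at the centre of its underside (on top of the board); axes parallel to the board's. The circle in front of it is centred at (-90, 0, 0) mm in its frame.
- flange: Dark steel round flange, fixed on the board: disc of 88 mm diameter, 10 mm thick, with a solid flat-topped boss of 64 mm diameter; boss top 24 mm above its underside. Origin at the centre of its underside (on top of the board); axes parallel to the board's.
- rack: Wooden bench rack, fixed, 90 mm deep (x), 220 wide (y); front faces its -x, towards the robot. Origin under its centre at table height. Floor 60 mm above the table; end panels 90 mm high; 8 mm steel rails along front and back at x = -43 and +43 mm, tops 90 mm above the table. Open above. Jar and can stand in it side by side, about 100 mm between centres.
- jar: Screw jar, closed and rigid: grey-looking glass cylinder full of screws, with a steel lid of the same width, 52 mm diameter, 85 mm high (lid: the top 19 mm), about 0.2 kg. Stands upright in the rack at the left or the right place. Origin at the centre of its underside, z up. Must be kept upright.
- can: Square dark metal can (tin), the jar's neighbour in the rack: 54 by 54 mm, 70 mm high with its small off-centre black cap, lower than the jar. Turned any way. Stays standing in the rack. Origin at the centre of its underside.
- pulley: Aluminium two-step pulley standing on the table, large wheel down: large wheel 66 mm diameter, 22 mm high; small wheel 44 mm diameter above it, up to 56 mm (both with a belt groove; grip the small wheel). About 0.3 kg. Origin at the centre of its underside, z up along the axis.
- bearing: Ball bearing lying flat on the table: steel ring with black seals, 52 mm outer diameter, 25 mm bore, 20 mm thick. About 0.14 kg. Origin at the centre of its underside, z up along the axis.
- collar: Dark steel shaft collar standing on the table: plain ring of 38 mm outer diameter, 20 mm bore, 24 mm high. About 0.1 kg. Origin at the centre of its underside, z up along the axis.

How it is judged (in metres and radians):
At the end, for the whole second after the job is handed in: Bearing flat on the flange boss and collar flat on the bearing, each centred within 8 mm; pulley within 12 mm of the middle circle, jar within 12 mm (each way) of the circle in front of the block; can still standing in the rack; all upright within 0.12 rad, released, at rest (horizontal distance between bearing and flange below 0.008 m and z of bearing in the frame of flange between 0.02 and 0.028 m and horizontal distance between collar and bearing below 0.008 m and z of collar in the frame of bearing between 0.016 and 0.024 m and horizontal distance between pulley and board below 0.012 m and z of pulley in the frame of board between 0.008 and 0.017 m and x of jar in the frame of block between -0.102 and -0.078 m and y of jar in the frame of block between -0.012 and 0.012 m and z of jar in the frame of block between -0.004 and 0.005 m and z of can in the frame of rack between 0.055 and 0.066 m and x of can in the frame of rack between -0.04 and 0.04 m and y of can in the frame of rack between -0.1 and 0.1 m and angle between each of bearing, collar, pulley, jar, can's own z axis and vertical below 0.12 rad and linear speed of each of bearing, collar, pulley, jar, can below 0.02 m/s and contact force between each of bearing, collar, pulley, jar and the fingers below 0.1 N); the robot touches nothing.
It fails at once if the jar is tipped (more than 0.6 rad) (angle between jar's own z axis and vertical above 0.6 rad).
It fails at once if the can is knocked over (more than 0.6 rad) (angle between can's own z axis and vertical above 0.6 rad).
It also fails if it takes over 125 s, if anything falls off the work surface, if the arm or the gripper's body presses on something with over 40 N, if the wrist force passes 120 N, or if a joint passes its speed limit or range.

ROBOT

A 6-joint arm with a two-finger parallel gripper is mounted at the origin on the work surface. World frame = base frame: x ahead of the robot, y to its left, z up, the work surface at z = 0. Lengths are in mm, angles in rad, forces in N, time in s.
With the tool pointing down it reaches from about 325 to 900 mm from the base axis. Payload 6.1 kg.
Tool frame: the origin (TCP) lies between the finger pads; the fingertips stand 19 mm ahead of it and the grasp point (between the pads) is the TCP (arm.tips_ahead is the distance from the TCP to the fingertips, in mm); z points along the fingers, y is the direction in which the jaws open and shut (so a half turn about z gives the same grasp; the last joint's range is limited). The gripper opens to 87 mm and grips with 3 to 60 N. Pads are 19 mm wide; open, the fingers measure 117 mm over their backs; the gripper's body (75 mm by 190 mm) begins 51 mm behind the grasp point.
Start: joints at [-1.326, 0.22, 1.526, -0, 1.395, -0.126], TCP at [226.468, -582.519, 241.538] pointing down, gripper open.
Joint ranges: [-2.98, 2.98], [-0.91, 2.08], [0.09, 2.57], [-1.24, 4.39], [0.2, 2.65], [-2.68, 2.68]. Speed limits (rad/s): [2.57, 2.57, 3.01, 3.14, 3.14, 3.14].

INTERFACE

Orientations are given as a unit quaternion [w, x, y, z].
In Python, from bench import readout, vision, sign_off, arm gives the robot as it stands.
- The arm moves only by the tool move_arm, never from a script. Its argument "increments" is a list of rows, each a list of 6 numbers: the shift along the tool's x, y, z in m, then the turn, a rotation vector about the tool's x, y, z in rad. A call has 1 to 20 rows; each row shifts and turns the commanded pose from where the row before left it, along the tool's axes as they then stand; what a row does not reach is not made up. A row lasts 1/12 s, in which the tool goes at most 41.7 mm and 7.16 degrees, less where a joint would pass 70% of its speed; a pose out of reach is approached as far as the arm can. A call is refused whole if a number of a shift passes 0.0417 or a number of a turn 0.125, either way. A call with a gripper value outside its range is refused whole. "grip" is the closure, from 0 (fully open) to 1 (shut), set as the call begins (left out, the last holds). The fingers move at their own pace and stop on an object; "newtons" is the grip in N (left out, the last holds). Time passes only in rows, so rows that do not move let the fingers close. It gives the time, the measured TCP pose, the force and the opening at its end, in the units of the state.
- readout.get_obs(): the state, without advancing time (a new reading comes with each control period).
- vision.read_camera(name): name is "scene" or "top" or "wrist"; returns (picture, depth): 420x560x3 uint8, red, green, blue; 420x560 float32, mm along the optical axis (not along the pixel's ray), 0 where there is no reading.
- vision.camera_model(name): a dict with "fovy" (degrees; the focal length in pixels is half the picture's height over the tangent of half this angle, whatever the lens; pixels are square), "cx", "cy" (the principal point, pixels), "camera_from_world" (4x4, takes a point from world to camera coordinates). Camera axes: x right, y up, looking along -z (the intrinsics and any distortion apply to the point x, -y, -z); pixel columns grow to the right and rows downward; lengths in mm; the calibration is good to about 2 mm. A picture is of the moment at which its call begins: read the wrist's pose just before it. camera_model takes no time and is no camera call; for the wrist camera it gives the pose at the moment of the call.
- sign_off(): hands the job in, once; it reports no verdict.
Trained networks look in the newest picture that a camera, given by its name, has taken for a name from the list of things; names that differ only in an ending like _2 or _b are one class to them, and where a whole thing is asked for, a point or a joint stands for the part that bears it (a point fixed in the world has none). Each returns a list of dicts, best first, with "conf" (0 to 1); they miss things now and then, are a little off and sometimes report something else, mostly with a low value. They report only what shows in the picture. A call takes as long as a camera call.
- vision.recognise(label, camera): "at" ([column, row] as shares, 0 to 1, of the picture: columns of its width, rows of its height, amid what is visible of it).
- vision.outline_of(label, camera): "pixels" (420x560 bool, what is visible of it) and "at" ([column, row] as shares, 0 to 1, of the picture: columns of its width, rows of its height, amid what is visible of it).
The state is a dict: "clock": time; "q": joint angles; "joint_vel": joint speeds; "effort": joint torques, N m; "eef_pos": TCP position; "tcp_rot": TCP orientation; "contact_force": force on the tool from outside, world axes, zero at the start; "torque": the same for the moment, N m; "finger_gap": opening from 0.0 (shut) to 1.0 (fully open).
Only numpy, scipy, OpenCV 4.12 (cv2) and the standard library are available. Lean on these libraries where they do the work, as an engineer would, in place of code of your own. Each camera call takes 0.05 s, during which the arm holds its last target. There are 200 camera calls.

## Working session

There is one attempt and no reset: what is moved stays moved. The work goes in short steps, Python scripts to look and compute and a tool call to move; the robot and the scene stay as the last step left them, time stands still between calls to the robot, and variables do not carry over. Pictures are saved under pics/ and viewed, about 12 in all and at most 16, crops included, and the job is handed in when it is done.

Besides the shell and the picture viewer there is one more tool, called after "Emit:" as a command line: name --pt "numbers of a row" for each row, then --argument value for the rest. move_arm: Moves the arm, as the interface text tells. Its arguments: {"type":"object","properties":{"increments":{"type":"array","items":{"type":"array","items":{"type":"number"}}},"grip":{"type":"number"},"newtons":{"type":"number"}},"required":["increments"]}

```bash
mkdir -p pics; ls; cat > h.py <<'E'
import numpy as np, cv2
from bench import readout, vision, arm
def K(m):
    f=210/np.tan(np.radians(m['fovy'])/2); return f,m['cx'],m['cy']
def cloud(depth,m):
    f,cx,cy=K(m); v,u=np.mgrid[0:420,0:560]
    P=np.stack([(u-cx)/f*depth,-(v-cy)/f*depth,-depth,np.ones_like(depth)],-1)
    W=P@np.linalg.inv(m['camera_from_world']).T
    W[depth<=0]=np.nan
    return W[...,:3]
E
python3 - <<'E'
from h import *
o=readout.get_obs(); print({k:np.round(v,3) for k,v in o.items()})
ims=[]
for c in ['scene','top']:
    m=vision.camera_model(c); print(c,{k:np.round(v,3).tolist() for k,v in m.items()if not isinstance(v,str)})
    p,d=vision.read_camera(c); W=cloud(d,m); cv2.imwrite(f'pics/{c}1.png',p[...,::-1]); 
    for l in ['board','block','flange','rack','jar','can','pulley','bearing','collar']:
        for r in vision.outline_of(l,c)[:2]:
            k=r['pixels']; q=W[k]; q=q[~np.isnan(q[:,0])]
            if len(q)<5: continue
            z=np.percentile(q[:,2],97); t=q[abs(q[:,2]-z)<5]
            print(c,l,round(r['conf'],2),(np.array(r['at'])*[560,420]).round(),k.sum(),'ztop',z.round(1),'top min/max mid',((t.min(0)+t.max(0))/2).round(1),'ext',np.ptp(t,0).round(),'med',np.median(q,0).round())
E
```

```text
pics
{'clock': np.float64(0.0), 'q': array([-1.326,  0.221,  1.528, -0.   ,  1.395, -0.126]), 'joint_vel': array([-0.   , -0.   ,  0.001, -0.001,  0.001,  0.001]), 'effort': array([-1.0000e-03, -4.9460e+01, -3.8739e+01,  7.0000e-02,  5.7000e-02,
       -0.0000e+00]), 'eef_pos': array([ 226.325, -581.965,  240.43 ]), 'tcp_rot': array([-0.001,  0.983,  0.184, -0.   ]), 'contact_force': array([0.144, 0.125, 0.786]), 'torque': array([-0.023,  0.007, -0.005]), 'finger_gap': np.float64(1.0)}
scene {'fovy': 50.326, 'cx': 269.093, 'cy': 212.84, 'camera_from_world': [[-0.33, 0.944, -0.023, 133.334], [-0.612, -0.195, 0.767, 280.714], [0.719, 0.268, 0.642, -1320.685], [0.0, 0.0, 0.0, 1.0]]}
scene board 0.71 [181. 212.] 6968 ztop 15.7 top min/max mid [ 511.3 -172.5   15.1] ext [230. 346.   9.] med [ 515. -163.   13.]
scene block 0.61 [218. 220.] 1003 ztop 74.6 top min/max mid [544.3 -62.8  73.1] ext [34. 36.  7.] med [555. -56.  41.]
scene flange 0.9 [128. 210.] 945 ztop 38.7 top min/max mid [ 563.5 -272.7   37.2] ext [64. 63.  7.] med [ 575. -263.   33.]
scene rack 0.64 [344. 278.] 4722 ztop 91
[... 1480 characters left out ...]
.]
top rack 0.8 [213. 157.] 3449 ztop 92.2 top min/max mid [626.9 219.   91. ] ext [170. 233.   8.] med [622. 221.  62.]
top jar 0.91 [233. 140.] 854 ztop 147.6 top min/max mid [643.7 176.3 146.6] ext [51. 50.  8.] med [637. 173. 144.]
top can 0.71 [188. 159.] 1000 ztop 131.1 top min/max mid [608.6 269.3 130.5] ext [57. 55.  9.] med [603. 263. 125.]
top can 0.38 [233. 140.] 792 ztop 147.6 top min/max mid [643.7 175.3 146.6] ext [51. 48.  8.] med [636. 173. 144.]
top pulley 0.84 [251. 242.] 767 ztop 58.7 top min/max mid [451.6 146.8  57.5] ext [43. 42.  7.] med [451. 143.  25.]
top bearing 0.9 [199. 265.] 395 ztop 23.2 top min/max mid [401.4 248.   21.3] ext [49. 50.  6.] med [402. 252.  20.]
```

View pics/top1.png

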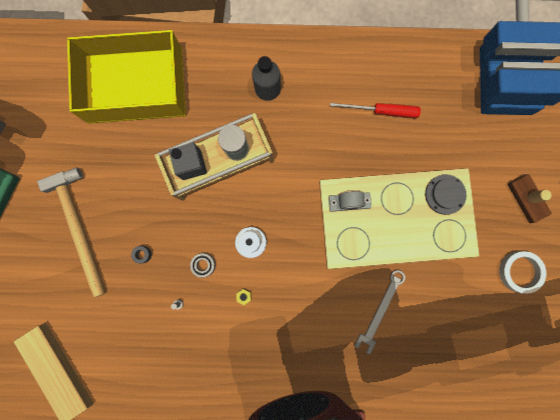

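View pics/scene1.png

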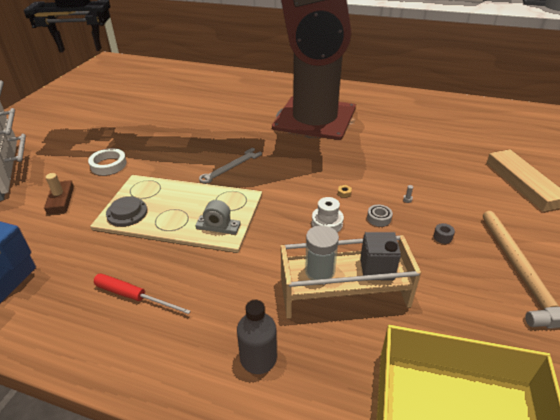

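Emit:
move_arm --pt "0 0 0 0 0 -0.12" --pt "0 0 0 0 0 -0.12" --pt "0 0 0 0 0 -0.12" --pt "0 0 0 0 0 -0.12" --pt "0 0 0 0 0 -0.12" --pt "0 0 0 0 0 -0.12" --pt "0 0 0 0 0 -0.12" --pt "0 0 0 0 0 -0.12" --pt "0 0 0 0 0 -0.12" --pt "0 0 0 0 0 -0.12" --pt "0.035 0.035 0 0 0 0" --pt "0.035 0.035 0 0 0 0" --pt "0.035 0.035 0 0 0 0" --pt "0.035 0.035 0 0 0 0" --pt "0.035 0.035 0 0 0 0" --pt "0 0 0 0 0 0" --grip 0

```text
clock: 2.33
eef_pos: [378.5, -430.0, 241.7]
tcp_rot: [0.0, 0.705, 0.709, 0.002]
contact_force: [-1.0, -0.6, -0.2]
finger_gap: 1.001
```

Emit:
move_arm --pt "0.041 0 0 0 0 0" --pt "0.041 0 0 0 0 0" --pt "0.041 0 0 0 0 0" --pt "0.041 0 0 0 0 0" --pt "0.041 0 0 0 0 0" --pt "0.041 0 0 0 0 0" --pt "0.041 0 0 0 0 0" --pt "0.041 0 0 0 0 0" --pt "0.041 0 0 0 0 0" --pt "0.041 0 0 0 0 0" --pt "0.041 0 0 0 0 0" --pt "0.041 0 0 0 0 0" --pt "0.041 0 0 0 0 0" --pt "0.041 0 0 0 0 0" --pt "0.041 0 0 0 0 0" --pt "0.041 0 0 0 0 0" --pt "0 0 0 0 0 0" --pt "0 0 0 0 0 0"

```text
clock: 3.83
eef_pos: [373.1, 222.6, 241.5]
tcp_rot: [-0.0, 0.705, 0.709, -0.0]
contact_force: [-0.8, -0.4, 0.9]
finger_gap: 1.001
```

```bash
cat >> h.py <<'E'
def look(labels,name=None,c='wrist'):
    o=readout.get_obs(); m=vision.camera_model(c); p,d=vision.read_camera(c); W=cloud(d,m)
    from scipy.spatial.transform import Rotation as R
    q=o['tcp_rot']; M=R.from_quat([q[1],q[2],q[3],q[0]]).as_matrix()
    print('t',round(float(o['clock']),2),'tcp',o['eef_pos'].round(1),'yaw',np.arctan2(M[1,0],M[0,0]).round(3),'zaxis',M[:,2].round(3),'gap',round(float(o['finger_gap']),3),'F',o['contact_force'].round(1))
    if name: cv2.imwrite(f'pics/{name}.png',p[...,::-1])
    for l in labels:
        for r in vision.outline_of(l,c)[:2]:
            k=r['pixels']; q=W[k]; q=q[~np.isnan(q[:,0])]
            if len(q)<5: continue
            z=np.percentile(q[:,2],97); t=q[abs(q[:,2]-z)<4]
            (a,b),rad=cv2.minEnclosingCircle(t[:,:2].astype(np.float32))
            print(l,round(r['conf'],2),(np.array(r['at'])*[560,420]).round(),k.sum(),'z',np.median(t[:,2]).round(1),'mid',((t.min(0)+t.max(0))/2).round(1)[:2],'circ',np.round([a,b,rad],1),'ext',np.ptp(t,0).round())
E
python3 - <<'E'
from h import *
look(['bearing'],'w1'); look(['bearing'],None,'scene')
E
```

```text
t 3.83 tcp [373.1 222.6 241.5] yaw 1.576 zaxis [-0. -0. -1.] gap 1.001 F [-0.8 -0.4  0.9]
bearing 0.66 [297. 165.] 1666 z 19.9 mid [400.9 248.7] circ [400.9 248.6  25.7] ext [50. 51.  5.]
t 3.93 tcp [373.7 220.4 241.4] yaw 1.571 zaxis [-0.    -0.001 -1.   ] gap 1.002 F [ 1.  -0.5 -0.6]
bearing 0.64 [383. 217.] 468 z 20.6 mid [400.3 250.2] circ [400.2 249.8  26.5] ext [52. 51.  6.]
```

View pics/w1.png

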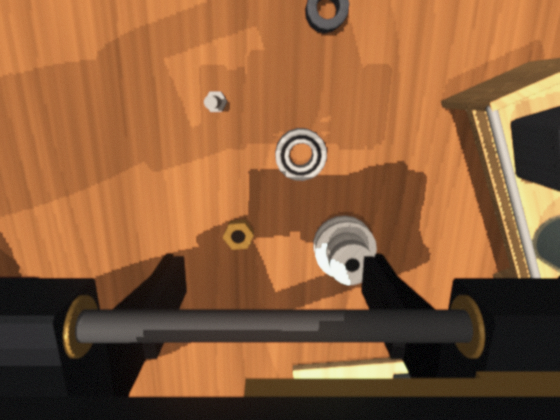

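Emit:
move_arm --pt "0.0142 0.0136 0 0 0 0" --pt "0.0142 0.0136 0 0 0 0" --pt "0 0 0.03 0 0 0" --pt "0 0 0.03 0 0 0" --pt "0 0 0.03 0 0 0" --pt "0 0 0.03 0 0 0" --pt "0 0 0.03 0 0 0" --pt "0 0 0.03 0 0 0" --pt "0 0 0.02 0 0 0" --pt "0 0 0 0 0 0" --pt "0 0 0 0 0 0" --pt "0 0 0 0 0 0"

```text
clock: 5.03
eef_pos: [402.5, 248.8, 43.0]
tcp_rot: [0.0, 0.708, 0.706, 0.001]
contact_force: [0.2, 0.2, 0.3]
finger_gap: 1.001
```

Emit:
move_arm --pt "0 -0.001 0.011 0 0 0" --pt "0 0 0.01 0 0 0" --pt "0 0 0 0 0 0" --pt "0 0 0 0 0 0"

```text
clock: 5.37
eef_pos: [399.6, 249.1, 20.2]
tcp_rot: [-0.0, 0.707, 0.707, -0.0]
contact_force: [-0.0, 0.3, -1.0]
finger_gap: 0.999
```

Emit:
move_arm --pt "0 0 0 0 0 0" --pt "0 0 0 0 0 0" --pt "0 0 0 0 0 0" --pt "0 0 0 0 0 0" --pt "0 0 0 0 0 0" --pt "0 0 0 0 0 0" --pt "0 0 0 0 0 0" --pt "0 0 0 0 0 0" --grip 1 --newtons 20

```text
clock: 6.03
eef_pos: [400.0, 249.2, 20.6]
tcp_rot: [0.0, 0.707, 0.707, 0.0]
contact_force: [-0.1, 0.2, 0.8]
finger_gap: 0.595
```

Emit:
move_arm --pt "0 0 -0.03 0 0 0" --pt "0 0 -0.03 0 0 0" --pt "0 0 -0.03 0 0 0" --pt "0 0 -0.03 0 0 0" --pt "0 0 -0.03 0 0 0" --pt "-0.0373 0.0117 0 0 0 0" --pt "-0.0373 0.0117 0 0 0 0" --pt "-0.0373 0.0117 0 0 0 0" --pt "-0.0373 0.0117 0 0 0 0" --pt "-0.0373 0.0117 0 0 0 0" --pt "-0.0373 0.0117 0 0 0 0" --pt "-0.0373 0.0117 0 0 0 0" --pt "-0.0373 0.0117 0 0 0 0" --pt "-0.0373 0.0117 0 0 0 0" --pt "-0.0373 0.0117 0 0 0 0" --pt "-0.0373 0.0117 0 0 0 0"

```text
clock: 7.37
eef_pos: [528.6, -163.0, 170.1]
tcp_rot: [-0.0, 0.707, 0.707, -0.0]
contact_force: [1.3, 1.2, -1.0]
finger_gap: 0.596
```

```bash

python3 - <<'E'
from h import *
look(['flange','block','bearing'],'w2'); 
E
```

```text
t 7.37 tcp [ 528.6 -163.   170.1] yaw 1.57 zaxis [-0.001  0.    -1.   ] gap 0.596 F [ 1.3  1.2 -1. ]
flange 0.76 [295. 347.] 941 z 36.5 mid [ 564.1 -280.3] circ [ 565.  -280.    28.3] ext [48. 51.  4.]
block 0.69 [294.  72.] 6456 z 72.8 mid [544.4 -65.8] circ [544.  -66.4  19. ] ext [31. 31.  5.]
block 0.67 [229. 141.] 57928 z 12.3 mid [ 508.4 -179.2] circ [ 503.2 -173.3  183.4] ext [217. 333.   6.]
bearing 0.66 [274. 266.] 6972 z 169.2 mid [ 529.9 -155.2] circ [ 529.9 -161.8   25.8] ext [52. 36.  5.]
```

View pics/w2.png

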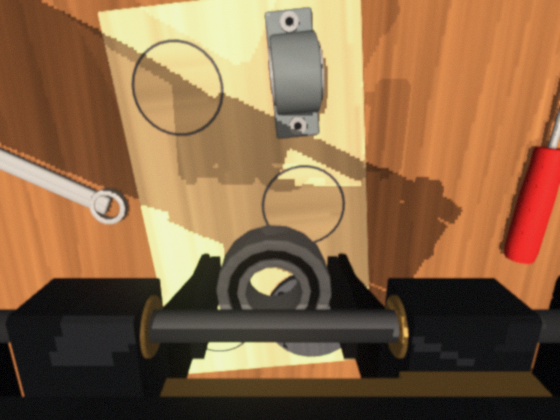

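Emit:
move_arm --pt "-0.036 0.012 0 0 0 0" --pt "-0.036 0.012 0 0 0 0" --pt "-0.036 0.011 0 0 0 0" --pt "0 0 0.03 0 0 0" --pt "0 0 0.03 0 0 0" --pt "0 0 0.02 0 0 0" --pt "0 0 0 0 0 0" --pt "0 0 0 0 0 0" --pt "0 0 0 0 0 0"

```text
clock: 8.32
eef_pos: [564.6, -268.5, 92.1]
tcp_rot: [0.001, 0.707, 0.708, 0.0]
contact_force: [-0.0, 0.6, -0.4]
finger_gap: 0.598
```

```bash

python3 - <<'E'
from h import *
look(['flange','block','bearing'],None,'scene'); look(['flange','block','bearing'],None,'top'); 
# drawn circles in wrist picture w2-like: fit now
m=vision.camera_model('wrist'); p,d=vision.read_camera('wrist'); cv2.imwrite('pics/w3.png',p[...,::-1])
E
```

```text
t 8.32 tcp [ 564.6 -268.5   92.1] yaw 1.572 zaxis [ 0.001 -0.001 -1.   ] gap 0.598 F [-0.   0.6 -0.4]
flange 0.58 [129. 208.] 933 z 37.3 mid [ 564.3 -271.5] circ [ 564.3 -272.4   33. ] ext [66. 64.  6.]
block 0.61 [216. 223.] 1043 z 73.4 mid [543.6 -64.2] circ [543.8 -65.5  19.9] ext [33. 31.  6.]
bearing 0.6 [125. 187.] 358 z 92.0 mid [ 562.5 -264.9] circ [ 562.2 -265.3   27.2] ext [51. 47.  5.]
t 8.52 tcp [ 564.9 -269.5   92.8] yaw 1.571 zaxis [ 0.003 -0.002 -1.   ] gap 0.598 F [-0.4  0.  -1.5]
flange 0.84 [439. 194.] 680 z 36.0 mid [ 564.  -258.6] circ [ 564.  -269.    30.5] ext [60. 32.  5.]
block 0.86 [352. 201.] 707 z 73.0 mid [543.4 -66.2] circ [543.8 -66.9  19.5] ext [31. 33.  7.]
block 0.64 [390. 226.] 10096 z 12.7 mid [ 509.1 -164. ] circ [ 510.1 -163.1  179.3] ext [220. 322.   7.]
  return _methods._mean(a, axis=axis, dtype=dtype,
  ret = ret.dtype.type(ret / rcount)
Traceback (most recent call last):
  File "h.py", line 23, in look
    print(l,round(r['conf'],2),(np.array(r['at'])*[560,420]).round(),k.sum(),'z',np.median(t[:,2]).round(1),'mid',((t.min(0)+t.max(0))/2).round(1)[:2],'circ',np.round([a,b,rad],1),'ext',np.ptp(t,0).round())
                                                                                                                    ~~~~~^^^
ValueError: zero-size array to reduction operation minimum which has no identity
```

Emit:
move_arm --pt "-0.004 -0.0005 0.01 0 0 0" --pt "0 0 0.012 0 0 0" --pt "0 0 0.008 0 0 0" --pt "0 0 0 0 0 0" --pt "0 0 0 0 0 0"

```text
clock: 9.13
eef_pos: [562.3, -272.6, 58.9]
tcp_rot: [-0.001, 0.707, 0.707, -0.0]
contact_force: [-0.6, -0.2, -1.0]
finger_gap: 0.596
```

Emit:
move_arm --pt "-0.0005 0.001 0.0015 0 0 0" --pt "0 0 0.001 0 0 0" --pt "0 0 0 0 0 0" --pt "0 0 0 0 0 0"

```text
clock: 9.47
eef_pos: [564.3, -273.6, 58.2]
tcp_rot: [0.0, 0.707, 0.707, 0.0]
contact_force: [-0.1, -0.7, -1.2]
finger_gap: 0.592
```

Emit:
move_arm --pt "0 0 0 0 0 0" --pt "0 0 0 0 0 0" --pt "0 0 0 0 0 0" --pt "0 0 0 0 0 0" --pt "0 0 -0.02 0 0 0" --pt "0 0 -0.03 0 0 0" --pt "0 0 -0.03 0 0 0" --pt "0 0 -0.03 0 0 0" --pt "0 0 -0.03 0 0 0" --pt "-0.036 0 0 0 0 0" --pt "-0.036 0 0 0 0 0" --pt "-0.036 0 0 0 0 0" --pt "0 0 0 0 0 0" --pt "0 0 0 0 0 0" --pt "0 0 0 0 0 0" --grip 0

```text
clock: 10.72
eef_pos: [564.0, -381.2, 197.6]
tcp_rot: [-0.001, 0.707, 0.707, 0.0]
contact_force: [0.5, 1.0, -0.6]
finger_gap: 1.001
```

```bash

sed -i 's/            (a,b),rad/            if len(t)<5: continue\n            (a,b),rad/' h.py
python3 - <<'E'
from h import *
look(['flange','bearing'],'w4'); look(['bearing'],None,'top')
E
```

```text
t 10.72 tcp [ 564.  -381.2  197.6] yaw 1.57 zaxis [-0.     0.001 -1.   ] gap 1.001 F [ 0.5  1.  -0.6]
flange 0.58 [272.  66.] 6387 z 36.0 mid [ 566.  -274.6] circ [ 565.9 -274.9   32. ] ext [63. 63.  6.]
bearing 0.91 [273.  46.] 3287 z 55.7 mid [ 565.3 -274. ] circ [ 565.5 -274.2   25.6] ext [50. 50.  5.]
t 10.87 tcp [ 564.4 -380.2  198. ] yaw 1.572 zaxis [-0.     0.001 -1.   ] gap 0.999 F [ 0.6  0.3 -0. ]
bearing 0.65 [446. 194.] 463 z 55.9 mid [ 563.4 -273.4] circ [ 563.7 -273.6   25.7] ext [47. 51.  5.]
```

View pics/w4.png

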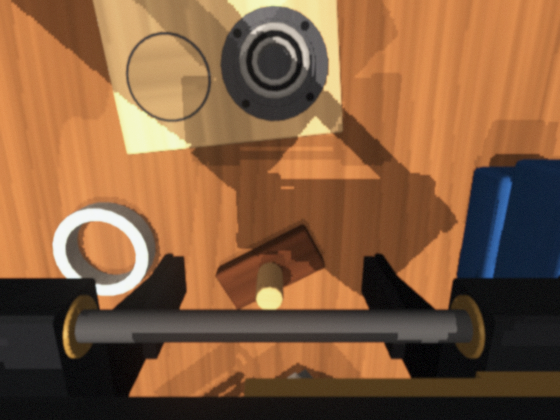

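Emit:
move_arm --pt "0.0405 -0.009 0 0 0 0" --pt "0.0405 -0.009 0 0 0 0" --pt "0.0405 -0.009 0 0 0 0" --pt "0.0405 -0.009 0 0 0 0" --pt "0.0405 -0.009 0 0 0 0" --pt "0.0405 -0.009 0 0 0 0" --pt "0.0405 -0.009 0 0 0 0" --pt "0.0405 -0.009 0 0 0 0" --pt "0.0405 -0.009 0 0 0 0" --pt "0.0405 -0.009 0 0 0 0" --pt "0.0405 -0.009 0 0 0 0" --pt "0.0405 -0.009 0 0 0 0" --pt "0.0405 -0.009 0 0 0 0" --pt "0.0405 -0.009 0 0 0 0" --pt "0.0405 -0.009 0 0 0 0" --pt "0.0405 -0.009 0 0 0 0" --pt "0.0405 -0.008 0 0 0 0" --pt "0 0 0 0 0 0" --pt "0 0 0 0 0 0" --pt "0 0 0 0 0 0"

```text
clock: 12.63
eef_pos: [411.6, 307.0, 198.0]
tcp_rot: [0.0, 0.706, 0.708, -0.0]
contact_force: [0.2, -0.8, 0.9]
finger_gap: 1.005
```

```bash

python3 - <<'E'
from h import *
look(['collar','pulley'],None); look(['collar'],None,'top')
E
```

```text
t 12.63 tcp [411.6 307.  198. ] yaw 1.573 zaxis [-0.    -0.001 -1.   ] gap 1.005 F [ 0.2 -0.8  0.9]
collar 0.78 [291. 102.] 1338 z 23.9 mid [420.9 380.9] circ [421.2 380.7  18.9] ext [37. 36.  5.]
pulley 0.55 [313. 355.] 1926 z 56.5 mid [451.9 150.3] circ [452.4 147.2  22.4] ext [43. 37.  5.]
t 12.78 tcp [412.5 305.8 198.1] yaw 1.569 zaxis [ 0. -0. -1.] gap 1.002 F [ 1.  -0.2  0.4]
collar 0.46 [251. 244.] 809 z 56.6 mid [451.7 146.7] circ [451.6 146.4  21.8] ext [43. 42.  7.]
```

Emit:
move_arm --pt "0.025 0.003 0 0 0 0" --pt "0.025 0.003 0 0 0 0" --pt "0.0245 0.003 0 0 0 0" --pt "0 0 0.03 0 0 0" --pt "0 0 0.03 0 0 0" --pt "0 0 0.03 0 0 0" --pt "0 0 0.03 0 0 0" --pt "0 0 0.03 0 0 0" --pt "0 0 0.01 0 0 0" --pt "0 0 0 0 0 0" --pt "0 0 0 0 0 0" --pt "0 0 0 0 0 0"

```text
clock: 13.88
eef_pos: [422.9, 382.1, 40.2]
tcp_rot: [0.0, 0.707, 0.707, 0.002]
contact_force: [-0.3, 1.1, 0.1]
finger_gap: 0.999
```

Emit:
move_arm --pt "-0.001 -0.001 0.009 0 0 0" --pt "0 0 0.009 0 0 0" --pt "0 0 0 0 0 0" --pt "0 0 0 0 0 0"

```text
clock: 14.22
eef_pos: [420.1, 380.4, 20.0]
tcp_rot: [-0.0, 0.707, 0.707, -0.0]
contact_force: [-0.7, 0.1, 0.9]
finger_gap: 0.998
```

Emit:
move_arm --pt "0 0 0 0 0 0" --pt "0 0 0 0 0 0" --pt "0 0 0 0 0 0" --pt "0 0 0 0 0 0" --pt "0 0 0 0 0 0" --pt "0 0 0 0 0 0" --pt "0 0 0 0 0 0" --pt "0 0 0 0 0 0" --pt "0 0 0 0 0 0" --grip 1

```text
clock: 14.97
eef_pos: [420.2, 380.4, 20.1]
tcp_rot: [-0.0, 0.707, 0.707, -0.0]
contact_force: [-0.3, -0.0, 0.6]
finger_gap: 0.43
```

Emit:
move_arm --pt "0 0 -0.03 0 0 0" --pt "0 0 -0.03 0 0 0" --pt "0 0 -0.03 0 0 0" --pt "0 0 -0.03 0 0 0" --pt "0 0 -0.03 0 0 0" --pt "-0.039 0.0085 0 0 0 0" --pt "-0.039 0.0085 0 0 0 0" --pt "-0.039 0.0085 0 0 0 0" --pt "-0.039 0.0085 0 0 0 0" --pt "-0.039 0.0085 0 0 0 0" --pt "-0.039 0.0085 0 0 0 0" --pt "-0.039 0.0085 0 0 0 0" --pt "-0.039 0.0085 0 0 0 0" --pt "-0.039 0.0085 0 0 0 0" --pt "-0.039 0.0085 0 0 0 0" --pt "-0.039 0.0085 0 0 0 0" --pt "-0.039 0.0085 0 0 0 0" --pt "0 0 0 0 0 0" --pt "0 0 0 0 0 0"

```text
clock: 16.55
eef_pos: [522.1, -89.7, 169.8]
tcp_rot: [-0.0, 0.709, 0.706, -0.0]
contact_force: [-0.6, -0.7, -1.1]
finger_gap: 0.429
```

```bash

python3 - <<'E'
from h import *
look(['block','collar'],'w5')
E
```

```text
t 16.55 tcp [522.1 -89.7 169.8] yaw 1.567 zaxis [-0.  0. -1.] gap 0.429 F [-0.6 -0.7 -1.1]
block 0.53 [239. 190.] 35452 z 12.4 mid [ 504.4 -139.7] circ [ 508.  -130.8  154.1] ext [209. 277.   8.]
collar 0.87 [276. 276.] 4806 z 173.8 mid [523.4 -82.9] circ [523.4 -87.9  18.7] ext [37. 27.  5.]
```

Emit:
move_arm --pt "-0.037 0.0084 0 0 0 0" --pt "-0.037 0.0084 0 0 0 0" --pt "-0.037 0.0084 0 0 0 0" --pt "-0.037 0.0084 0 0 0 0" --pt "-0.036 0.0084 0 0 0 0" --pt "0 0 0.025 0 0 0" --pt "0 0 0.025 0 0 0" --pt "0 0 0.025 0 0 0" --pt "0 0 0 0 0 0" --pt "0 0 0 0 0 0" --pt "0 0 0 0 0 0"

```text
clock: 17.62
eef_pos: [565.2, -270.8, 96.5]
tcp_rot: [0.001, 0.706, 0.708, 0.0]
contact_force: [0.1, 0.8, 0.0]
finger_gap: 0.435
```

```bash

python3 - <<'E'
from h import *
look(['collar','bearing'],None,'scene');look(['collar','bearing'],None,'top')
E
```

```text
t 17.62 tcp [ 565.2 -270.8   96.5] yaw 1.573 zaxis [ 0.001 -0.001 -1.   ] gap 0.435 F [0.1 0.8 0. ]
collar 0.79 [124. 184.] 220 z 101.3 mid [ 562.8 -264.6] circ [ 562.8 -264.5   19. ] ext [36. 33.  6.]
bearing 0.97 [128. 203.] 351 z 56.8 mid [ 565.9 -269.9] circ [ 565.9 -269.8   26.1] ext [50. 47.  5.]
t 17.77 tcp [ 565.7 -271.9   97.5] yaw 1.572 zaxis [ 0.003 -0.002 -1.   ] gap 0.43 F [ 0.8 -0.2 -0.4]
collar 0.5 [453. 188.] 191 z 101.7 mid [ 566.5 -265.2] circ [ 566.4 -267.6   17.1] ext [28. 28.  4.]
bearing 0.71 [445. 195.] 232 z 56.1 mid [ 563.2 -259.1] circ [ 563.1 -266.8   23.3] ext [46. 23.  4.]
```

Emit:
move_arm --pt "-0.0028 -0.0006 0.008 0 0 0" --pt "0 0 0.008 0 0 0" --pt "0 0 0.002 0 0 0" --pt "0 0 0 0 0 0" --pt "0 0 0 0 0 0" --pt "0 0 0 0 0 0"

```text
clock: 18.42
eef_pos: [563.2, -274.3, 76.4]
tcp_rot: [-0.001, 0.707, 0.707, -0.0]
contact_force: [0.0, 0.6, -1.3]
finger_gap: 0.428
```

Emit:
move_arm --pt "0 0 0.001 0 0 0" --pt "0 0 0.001 0 0 0" --pt "0 0 0 0 0 0" --pt "0 0 0 0 0 0"

```text
clock: 18.75
eef_pos: [563.6, -274.4, 76.0]
tcp_rot: [-0.0, 0.707, 0.707, -0.0]
contact_force: [-3.3, 2.0, 6.8]
finger_gap: 0.429
```

Contact felt (about 7 N up). Release, back off, look.

Emit:
move_arm --pt "0 0 0 0 0 0" --pt "0 0 0 0 0 0" --pt "0 0 0 0 0 0" --pt "0 0 0 0 0 0" --pt "0 0 -0.02 0 0 0" --pt "0 0 -0.03 0 0 0" --pt "0 0 -0.03 0 0 0" --pt "0 0 -0.03 0 0 0" --pt "-0.036 0 0 0 0 0" --pt "-0.036 0 0 0 0 0" --pt "-0.036 0 0 0 0 0" --pt "0 0 0 0 0 0" --pt "0 0 0 0 0 0" --pt "0 0 0 0 0 0" --grip 0

```text
clock: 19.92
eef_pos: [563.2, -381.9, 184.1]
tcp_rot: [-0.001, 0.707, 0.707, 0.0]
contact_force: [1.1, 0.4, 0.4]
finger_gap: 0.999
```

```bash

python3 - <<'E'
from h import *
look(['collar','bearing','flange'],'w6');look(['collar','bearing'],None,'top')
E
```

```text
t 19.92 tcp [ 563.2 -381.9  184.1] yaw 1.57 zaxis [-0.001  0.002 -1.   ] gap 0.999 F [1.1 0.4 0.4]
collar 0.96 [269.  42.] 2384 z 79.9 mid [ 565.1 -274. ] circ [ 564.9 -273.7   18.9] ext [37. 37.  5.]
bearing 0.8 [292.  80.] 1734 z 55.8 mid [ 565.6 -274.2] circ [ 565.6 -274.2   25.9] ext [51. 51.  7.]
t 20.12 tcp [ 563.8 -381.   185. ] yaw 1.572 zaxis [-0.  0. -1.] gap 1.003 F [0.  0.5 0.5]
collar 0.61 [458. 192.] 320 z 79.9 mid [ 562.9 -272.4] circ [ 563.8 -273.    18.6] ext [35. 36.  5.]
bearing 0.78 [445. 195.] 230 z 55.8 mid [ 564.5 -268.4] circ [ 564.2 -271.8   25.6] ext [49. 41.  7.]
```

View pics/w6.png

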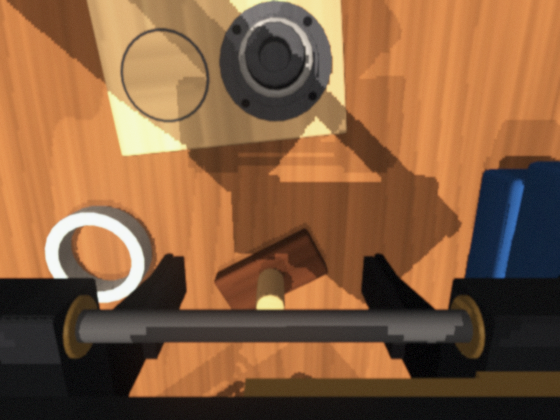

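Emit:
move_arm --pt "0.039 -0.008 0 0 0 0" --pt "0.039 -0.008 0 0 0 0" --pt "0.039 -0.008 0 0 0 0" --pt "0.039 -0.008 0 0 0 0" --pt "0.039 -0.008 0 0 0 0" --pt "0.039 -0.008 0 0 0 0" --pt "0.039 -0.008 0 0 0 0" --pt "0.039 -0.008 0 0 0 0" --pt "0.039 -0.008 0 0 0 0" --pt "0.039 -0.008 0 0 0 0" --pt "0.039 -0.008 0 0 0 0" --pt "0.039 -0.008 0 0 0 0" --pt "0 0 0 0 0 0" --pt "0 0 0 0 0 0" --pt "0 0 0 0 0 0"

```text
clock: 21.52
eef_pos: [467.7, 85.7, 185.3]
tcp_rot: [0.0, 0.707, 0.708, 0.0]
contact_force: [0.1, 0.2, 0.3]
finger_gap: 1.004
```

```bash

python3 - <<'E'
from h import *
look(['pulley'],None)
E
```

```text
t 21.52 tcp [467.7  85.7 185.3] yaw 1.572 zaxis [ 0.001 -0.001 -1.   ] gap 1.004 F [0.1 0.2 0.3]
pulley 0.95 [252. 120.] 5217 z 56.2 mid [452.2 146.7] circ [452.3 146.4  22. ] ext [43. 44.  5.]
```

Emit:
move_arm --pt "0.03 -0.0078 0 0 0 0" --pt "0.031 -0.0078 0 0 0 0" --pt "0 0 0.03 0 0 0" --pt "0 0 0.03 0 0 0" --pt "0 0 0.03 0 0 0" --pt "0 0 0.02 0 0 0" --pt "0 0 0 0 0 0" --pt "0 0 0 0 0 0" --pt "0 0 0 0 0 0"

```text
clock: 22.37
eef_pos: [453.3, 145.9, 76.3]
tcp_rot: [0.0, 0.708, 0.707, 0.001]
contact_force: [0.5, 1.0, -0.1]
finger_gap: 0.997
```

Emit:
move_arm --pt "0.0005 -0.001 0.015 0 0 0" --pt "0 0 0.0155 0 0 0" --pt "0 0 0 0 0 0" --pt "0 0 0 0 0 0"

```text
clock: 22.7
eef_pos: [451.7, 146.9, 45.7]
tcp_rot: [0.0, 0.707, 0.707, 0.0]
contact_force: [-0.2, 0.3, -0.2]
finger_gap: 0.999
```

Emit:
move_arm --pt "0 0 0 0 0 0" --pt "0 0 0 0 0 0" --pt "0 0 0 0 0 0" --pt "0 0 0 0 0 0" --pt "0 0 0 0 0 0" --pt "0 0 0 0 0 0" --pt "0 0 0 0 0 0" --pt "0 0 0 0 0 0" --pt "0 0 0 0 0 0" --grip 1 --newtons 30

```text
clock: 23.45
eef_pos: [451.0, 147.1, 44.5]
tcp_rot: [-0.0, 0.707, 0.707, -0.0]
contact_force: [-0.7, 0.2, 0.7]
finger_gap: 0.5
```

Emit:
move_arm --pt "0 0 -0.03 0 0 0" --pt "0 0 -0.03 0 0 0" --pt "0 0 -0.03 0 0 0" --pt "0 0 -0.03 0 0 0" --pt "-0.039 0.0125 0 0 0 0" --pt "-0.039 0.0125 0 0 0 0" --pt "-0.039 0.0125 0 0 0 0" --pt "-0.039 0.0125 0 0 0 0" --pt "-0.039 0.0125 0 0 0 0" --pt "-0.039 0.0125 0 0 0 0" --pt "-0.039 0.0125 0 0 0 0" --pt "-0.039 0.0125 0 0 0 0" --pt "0 0 0 0 0 0" --pt "0 0 0 0 0 0" --pt "0 0 0 0 0 0"

```text
clock: 24.7
eef_pos: [550.1, -164.5, 163.4]
tcp_rot: [-0.001, 0.707, 0.707, -0.0]
contact_force: [0.3, 0.1, -1.9]
finger_gap: 0.496
```

```bash

python3 - <<'E'
from h import *
look(['block','flange','pulley'],'w7')
E
```

```text
t 24.7 tcp [ 550.1 -164.5  163.4] yaw 1.57 zaxis [-0.002  0.002 -1.   ] gap 0.496 F [ 0.3  0.1 -1.9]
block 0.69 [262.  70.] 6739 z 72.8 mid [544.6 -66. ] circ [543.8 -66.3  19.7] ext [31. 30.  6.]
pulley 0.92 [270. 255.] 11325 z 175.1 mid [ 551.3 -164.6] circ [ 551.6 -164.6   22.5] ext [44. 45.  5.]
```

Emit:
move_arm --pt "-0.005 0.004 0.02 0 0 0" --pt "0 0 0.025 0 0 0" --pt "0 0 0.025 0 0 0" --pt "0 0 0.02 0 0 0" --pt "0 0 0.012 0 0 0" --pt "0 0 0 0 0 0" --pt "0 0 0 0 0 0" --pt "0 0 0 0 0 0"

```text
clock: 25.57
eef_pos: [556.1, -170.0, 64.2]
tcp_rot: [0.001, 0.707, 0.707, 0.0]
contact_force: [-0.7, 0.0, -1.7]
finger_gap: 0.499
```

Emit:
move_arm --pt "0 0 0.002 0 0 0" --pt "0 0 0.0015 0 0 0" --pt "0 0 0 0 0 0" --pt "0 0 0 0 0 0"

```text
clock: 25.9
eef_pos: [555.2, -170.0, 59.5]
tcp_rot: [0.0, 0.707, 0.707, 0.0]
contact_force: [-0.5, 0.3, -1.7]
finger_gap: 0.502
```

Emit:
move_arm --pt "0 -0.0005 0.0015 0 0 0" --pt "0 0 0.001 0 0 0" --pt "0 0 0 0 0 0" --pt "0 0 0 0 0 0"

```text
clock: 26.23
eef_pos: [554.5, -170.0, 56.6]
tcp_rot: [0.0, 0.707, 0.707, -0.0]
contact_force: [0.2, 0.2, -1.4]
finger_gap: 0.493
```

Emit:
move_arm --pt "0 0 0.001 0 0 0" --pt "0 0 0 0 0 0" --pt "0 0 0 0 0 0"

```text
clock: 26.48
eef_pos: [554.5, -170.0, 56.5]
tcp_rot: [-0.0, 0.707, 0.707, -0.0]
contact_force: [-3.7, 2.1, 5.4]
finger_gap: 0.499
```

Emit:
move_arm --pt "0 0 0 0 0 0" --pt "0 0 0 0 0 0" --pt "0 0 0 0 0 0" --pt "0 0 0 0 0 0" --pt "0 0 -0.02 0 0 0" --pt "0 0 -0.03 0 0 0" --pt "0 0 -0.03 0 0 0" --pt "0 0 -0.03 0 0 0" --pt "-0.03 0 -0.03 0 0 0" --pt "-0.036 0 0 0 0 0" --pt "-0.036 0 0 0 0 0" --pt "0 0 0 0 0 0" --pt "0 0 0 0 0 0" --pt "0 0 0 0 0 0" --grip 0

```text
clock: 27.65
eef_pos: [554.1, -271.0, 194.3]
tcp_rot: [-0.001, 0.707, 0.707, 0.0]
contact_force: [0.0, 0.1, -0.4]
finger_gap: 1.0
```

```bash

python3 - <<'E'
from h import *
look(['pulley','block'],'w8')
m=vision.camera_model('wrist'); p,d=vision.read_camera('wrist'); W=cloud(d,m)
# dark ring pixels on the board -> front-of-block circle centre
g=cv2.cvtColor(p,cv2.COLOR_RGB2GRAY).astype(int); bh=cv2.morphologyEx(g.astype(np.uint8),cv2.MORPH_BLACKHAT,np.ones((11,11)))
k=(bh>25)&(abs(W[...,2]-12)<4)
for c in [(454.5,-74.)]:
    P=W[k][:,:2]; c=np.array(c)
    for tol in (12,8,5,3,3,3):
        s=P[abs(np.hypot(*(P-c).T)-36)<tol]
        A=np.c_[2*s,np.ones(len(s))]; x=np.linalg.lstsq(A,(s**2).sum(1),rcond=None)[0]; c=x[:2]
    print('circle',c.round(1),np.sqrt(x[2]+c@c).round(1),len(s))
E
```

```text
t 27.65 tcp [ 554.1 -271.   194.3] yaw 1.57 zaxis [-0.001  0.001 -1.   ] gap 1.0 F [ 0.   0.1 -0.4]
pulley 0.76 [276.  70.] 5877 z 68.1 mid [ 556.1 -170.4] circ [ 555.9 -170.4   22. ] ext [44. 43.  5.]
circle [0. 0.] 0.0 0
```

View pics/w8.png

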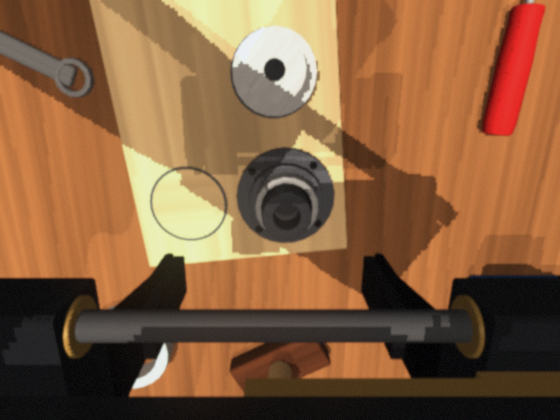

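```bash

python3 - <<'E'
from h import *
m=vision.camera_model('top'); p,d=vision.read_camera('top'); W=cloud(d,m)
q=W[50:105,245:290].reshape(-1,3); q=q[q[:,2]>10]; print(q.min(0).round(),q.max(0).round())
E
```

```text
[769.  89.  10.] [824. 149. 134.]
```

Emit:
move_arm --pt "0.039 0.01 0 0 0 0" --pt "0.039 0.01 0 0 0 0" --pt "0.039 0.01 0 0 0 0" --pt "0.039 0.01 0 0 0 0" --pt "0.039 0.01 0 0 0 0" --pt "0.039 0.01 0 0 0 0" --pt "0.039 0.01 0 0 0 0" --pt "0.039 0.01 0 0 0 0" --pt "0.039 0.01 0 0 0 0" --pt "0 0 0 0 0 0" --pt "0 0 0 0 0 0" --pt "0 0 0 0 0 0"

```text
clock: 28.9
eef_pos: [644.1, 80.2, 194.8]
tcp_rot: [0.0, 0.706, 0.708, -0.0]
contact_force: [-0.1, -0.8, 0.6]
finger_gap: 1.003
```

```bash

python3 - <<'E'
from h import *
look(['jar','can','rack'],'w9')
E
```

```text
t 28.9 tcp [644.1  80.2 194.8] yaw 1.573 zaxis [-0.001 -0.001 -1.   ] gap 1.003 F [-0.1 -0.8  0.6]
jar 0.64 [273.  62.] 9041 z 145.0 mid [645.2 177.1] circ [645.1 177.3  25.9] ext [51. 51.  5.]
```

View pics/w9.png

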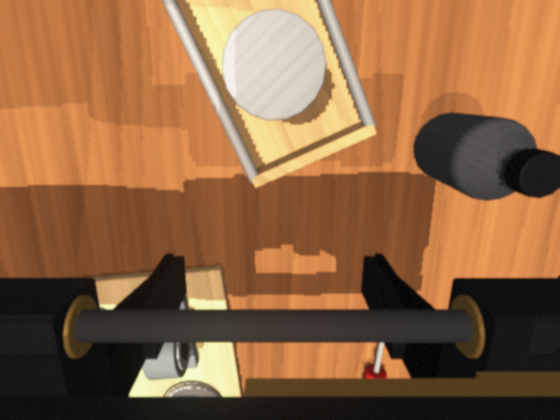

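Emit:
move_arm --pt "0.033 0 0 0 0 0" --pt "0.033 0 0 0 0 0" --pt "0.031 0.0005 0 0 0 0" --pt "0 0 0 0 0 0" --pt "0 0 0 0 0 0" --pt "0 0 0 0 0 0"

```text
clock: 29.6
eef_pos: [645.0, 175.5, 195.0]
tcp_rot: [0.0, 0.707, 0.707, -0.0]
contact_force: [-0.8, 0.4, 0.9]
finger_gap: 1.004
```

Emit:
move_arm --pt "0 0 0.02 0 0 0" --pt "0 0 0.02 0 0 0" --pt "0 0 0.015 0 0 0" --pt "0 0 0.009 0 0 0" --pt "0 0 0 0 0 0" --pt "0 0 0 0 0 0" --pt "0 0 0 0 0 0"

```text
clock: 30.18
eef_pos: [645.9, 176.1, 132.4]
tcp_rot: [0.001, 0.707, 0.707, 0.001]
contact_force: [-0.4, 0.5, -0.8]
finger_gap: 1.002
```

Emit:
move_arm --pt "0.001 -0.001 0.002 0 0 0" --pt "0 0 0 0 0 0" --pt "0 0 0 0 0 0" --pt "0 0 0 0 0 0" --pt "0 0 0 0 0 0" --pt "0 0 0 0 0 0" --pt "0 0 0 0 0 0" --pt "0 0 0 0 0 0" --pt "0 0 0 0 0 0" --grip 1 --newtons 30

```text
clock: 30.93
eef_pos: [644.0, 177.7, 129.1]
tcp_rot: [-0.0, 0.707, 0.707, 0.0]
contact_force: [-1.3, -0.5, 0.7]
finger_gap: 0.595
```

Emit:
move_arm --pt "0 0 -0.01 0 0 0" --pt "0 0 -0.02 0 0 0" --pt "0 0 -0.025 0 0 0" --pt "0 0 -0.025 0 0 0" --pt "0 0 0 0 0 0" --pt "0 0 0 0 0 0" --pt "0 0 0 0 0 0"

```text
clock: 31.52
eef_pos: [643.4, 177.5, 208.0]
tcp_rot: [-0.0, 0.707, 0.707, -0.001]
contact_force: [-0.4, 0.5, -2.8]
finger_gap: 0.593
```

```bash

python3 - <<'E'
from h import *
look(['jar','can'],'s10','scene')
E
```

```text
t 31.52 tcp [643.4 177.5 208. ] yaw 1.571 zaxis [-0.001 -0.    -1.   ] gap 0.593 F [-0.4  0.5 -2.8]
jar 0.7 [328. 233.] 820 z 198.2 mid [661.6 178. ] circ [656.8 178.   21.4] ext [12. 43.  8.]
jar 0.3 [338. 275.] 5809 z 90.2 mid [627.2 222. ] circ [627.  222.1 117.4] ext [172. 233.   6.]
can 0.9 [381. 253.] 1540 z 129.1 mid [610.2 270. ] circ [610.2 270.7  32. ] ext [56. 56.  6.]
```

View pics/s10.png

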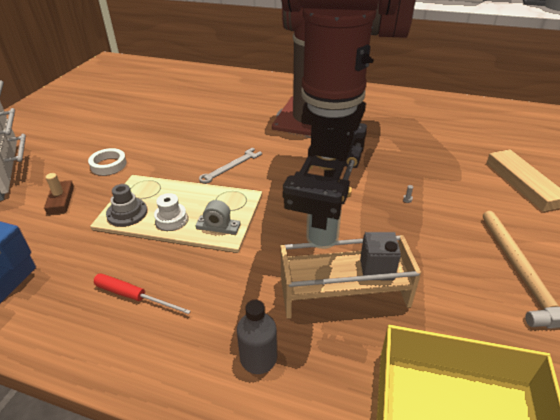

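```bash
cat > circ.py <<'E'
from h import *
def circ(c,cen):
    m=vision.camera_model(c); p,d=vision.read_camera(c); W=cloud(d,m)
    f,cx,cy=K(m); C=np.linalg.inv(m['camera_from_world']); v,u=np.mgrid[0:420,0:560]
    ray=np.stack([(u-cx)/f,-(v-cy)/f,-np.ones_like(u,float)],-1)@C[:3,:3].T
    P=C[:3,3]+ray*((12-C[2,3])/ray[...,2])[...,None]
    bh=cv2.morphologyEx(cv2.cvtColor(p,cv2.COLOR_RGB2GRAY),cv2.MORPH_BLACKHAT,np.ones((7,7)))
    k=(bh>18)&(abs(W[...,2]-12)<8); w=bh[k].astype(float); P=P[k][:,:2]; q=np.array(cen,float)
    for tol in (9,7,5,4,4,4):
        i=abs(np.hypot(*(P-q).T)-36)<tol; s=P[i]
        A=np.c_[2*s,np.ones(len(s))]; x=np.linalg.lstsq(A*w[i,None],(s**2).sum(1)*w[i],rcond=None)[0]; q=x[:2]
    print(c,q.round(1),np.sqrt(x[2]+q@q).round(1),len(s))
if __name__=='__main__':
    for c in ('scene','top'):
        circ(c,(454.4,-73.7)); circ(c,(474.7,-282.5))
E
python3 circ.py
```

```text
scene [451.7 -75.2] 34.9 79
scene [ 472.7 -284.5] 34.8 73
top [453.8 -73.9] 34.7 168
top [ 474.9 -282.9] 34.7 169
```

Emit:
move_arm --pt "0 -0.02 0 0 0 0" --pt "0 -0.028 0 0 0 0" --pt "0 -0.028 0 0 0 0" --pt "0 -0.028 0 0 0 0" --pt "0 -0.028 0 0 0 0" --pt "0 -0.028 0 0 0 0" --pt "0 -0.028 0 0 0 0" --pt "-0.02 0 0 0 0 0" --pt "-0.03 0 0 0 0 0" --pt "-0.03 0 0 0 0 0" --pt "-0.03 0 0 0 0 0" --pt "-0.03 0 0 0 0 0" --pt "-0.03 0 0 0 0 0" --pt "-0.03 0 0 0 0 0" --pt "-0.03 0 0 0 0 0" --pt "-0.02 0 0 0 0 0" --pt "0 0 0 0 0 0" --pt "0 0 0 0 0 0" --pt "0 0 0 0 0 0"

```text
clock: 33.45
eef_pos: [455.9, -72.0, 208.9]
tcp_rot: [-0.0, 0.707, 0.707, 0.0]
contact_force: [0.0, 0.2, -1.7]
finger_gap: 0.588
```

```bash

python3 - <<'E'
from h import *
look(['jar'],None)
E
```

```text
t 33.45 tcp [455.9 -72.  208.9] yaw 1.57 zaxis [-0.     0.001 -1.   ] gap 0.588 F [ 0.   0.2 -1.7]
jar 0.77 [273. 273.] 12264 z 225.0 mid [457. -72.] circ [456.6 -72.   26.2] ext [50. 52.  5.]
```

Emit:
move_arm --pt "-0.002 -0.002 0.02 0 0 0" --pt "0 0 0.025 0 0 0" --pt "0 0 0.025 0 0 0" --pt "0 0 0.025 0 0 0" --pt "0 0 0.017 0 0 0" --pt "0 0 0.01 0 0 0" --pt "0 0 0 0 0 0" --pt "0 0 0 0 0 0" --pt "0 0 0 0 0 0"

```text
clock: 34.3
eef_pos: [455.1, -74.4, 88.4]
tcp_rot: [0.001, 0.707, 0.707, 0.001]
contact_force: [0.0, 0.2, -1.5]
finger_gap: 0.594
```

Emit:
move_arm --pt "0 0 0.002 0 0 0" --pt "0 0 0.001 0 0 0" --pt "0 0 0 0 0 0" --pt "0 0 0 0 0 0"

```text
clock: 34.63
eef_pos: [454.2, -74.5, 84.4]
tcp_rot: [0.0, 0.707, 0.707, 0.0]
contact_force: [0.8, 0.2, -1.3]
finger_gap: 0.588
```

Emit:
move_arm --pt "0 0 0.001 0 0 0" --pt "0 0 0.001 0 0 0" --pt "0 0 0 0 0 0" --pt "0 0 0 0 0 0"

```text
clock: 34.97
eef_pos: [453.8, -74.3, 81.9]
tcp_rot: [-0.0, 0.707, 0.707, -0.0]
contact_force: [0.1, 0.2, -1.3]
finger_gap: 0.588
```

Emit:
move_arm --pt "0 0 0.001 0 0 0" --pt "0 0 0 0 0 0" --pt "0 0 0 0 0 0"

```text
clock: 35.22
eef_pos: [454.1, -74.4, 81.1]
tcp_rot: [0.0, 0.707, 0.707, 0.0]
contact_force: [0.4, 0.0, -1.6]
finger_gap: 0.588
```

Emit:
move_arm --pt "0 0 0.001 0 0 0" --pt "0 0 0 0 0 0" --pt "0 0 0 0 0 0"

```text
clock: 35.47
eef_pos: [454.2, -74.5, 81.0]
tcp_rot: [0.0, 0.707, 0.707, -0.0]
contact_force: [-4.2, 1.7, 7.6]
finger_gap: 0.588
```

Touching the board. Release, rise, back away, check.

Emit:
move_arm --pt "0 0 0 0 0 0" --pt "0 0 0 0 0 0" --pt "0 0 0 0 0 0" --pt "0 0 0 0 0 0" --pt "0 0 -0.02 0 0 0" --pt "0 0 -0.03 0 0 0" --pt "0 0 -0.03 0 0 0" --pt "0 0 -0.03 0 0 0" --pt "0 0 -0.03 0 0 0" --pt "-0.036 0 0 0 0 0" --pt "-0.036 0 0 0 0 0" --pt "-0.036 0 0 0 0 0" --pt "0 0 0 0 0 0" --pt "0 0 0 0 0 0" --pt "0 0 0 0 0 0" --grip 0

```text
clock: 36.72
eef_pos: [453.7, -182.1, 219.5]
tcp_rot: [-0.001, 0.707, 0.707, 0.0]
contact_force: [-0.0, 0.6, 0.4]
finger_gap: 0.998
```

```bash

python3 - <<'E'
from h import *
look(['jar','pulley','block'],'w11')
look(['jar','pulley','collar','bearing','can','block'],'s11','scene')
E
```

```text
t 36.72 tcp [ 453.7 -182.1  219.5] yaw 1.57 zaxis [-0.001  0.001 -1.   ] gap 0.998 F [-0.   0.6  0.4]
jar 0.77 [273.  57.] 4931 z 97.0 mid [455.4 -75. ] circ [455.4 -75.2  25.8] ext [52. 51.  5.]
pulley 0.65 [384. 174.] 4573 z 68.3 mid [ 555.7 -170.6] circ [ 555.5 -171.    22.3] ext [44. 44.  5.]
block 0.71 [380.  51.] 5819 z 72.8 mid [543.8 -66.3] circ [543.7 -66.2  19. ] ext [31. 33.  6.]
t 36.92 tcp [ 454.  -181.3  219.9] yaw 1.572 zaxis [-0.  0. -1.] gap 1.0 F [ 0.4 -0.3  0.3]
pulley 0.67 [170. 212.] 910 z 69.2 mid [ 554.3 -168.6] circ [ 554.5 -168.5   22.5] ext [44. 42.  5.]
collar 0.55 [123. 192.] 284 z 80.9 mid [ 565.2 -269.9] circ [ 564.3 -270.3   18.9] ext [34. 37.  5.]
bearing 0.53 [125. 204.] 260 z 56.8 mid [ 566.3 -270.4] circ [ 566.1 -270.5   25.3] ext [47. 50.  7.]
can 0.71 [380. 255.] 1571 z 129.5 mid [610.5 271. ] circ [608.6 270.4  32.7] ext [52. 59.  6.]
block 0.67 [217. 222.] 1017 z 73.7 mid [542.3 -63.6] circ [542.8 -62.9  18.2] ext [32. 32.  6.]
```

View pics/s11.png

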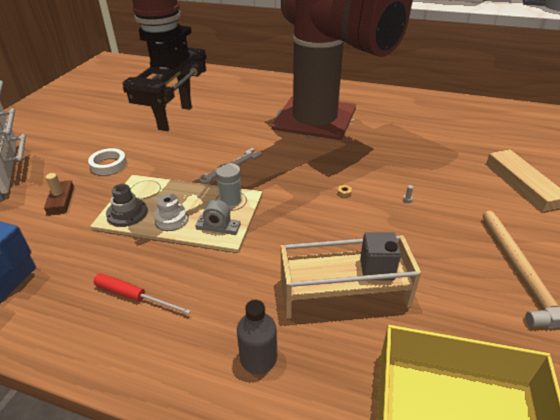

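View pics/w11.png

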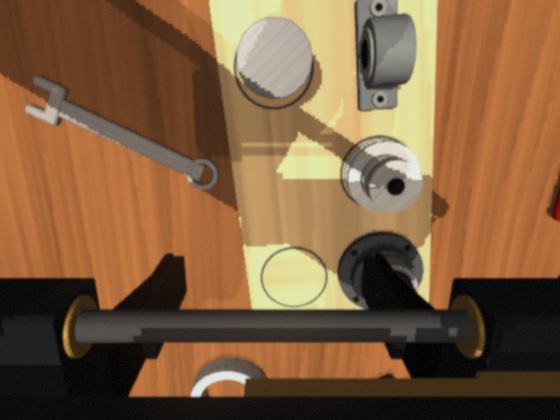

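The pictures show everything standing in place: the jar on its circle at (274,60), the pulley at (383,175), the stack on the flange, and the can alone in the rack. The gripper is open and clear of it all, so I am handing in.

```bash
python3 -c "
from bench import sign_off
print(sign_off())"
```

```text
the job is handed in; nothing more can be done
None
```

All the parts are set out on the board as asked, and I handed the job in at about 37 s of the 125 s allowed. Sign-off gives no verdict, so these figures are from my own last camera checks:

- **Bearing and collar:** the bearing lies on the flange and the collar stands on the bearing, each about 1 mm off centre. Their tops are at 56 and 80 mm, which is right for lying flat.
- **Pulley:** it stands about 2 mm from the middle circle, large wheel down, top at 68 mm.
- **Jar:** it stands upright about 2 mm from the centre of its circle, top at 97 mm.
- **Can:** it is still standing in the rack, not moved.
- **Gripper:** it is open and clear of everything. Contact forces while setting things down stayed below about 10 N.

The cameras disagreed by 1–4 mm from one to another, most on the stack and the block. Against the limits of 8 mm for the stack and 12 mm for the pulley and jar, that leaves room. In the last scene-camera picture the network missed the jar, but it is plainly visible there and the wrist camera measured it.

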